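# Mirror the seasoning row into the condiment rack

## Robot

A 7-joint arm with a two-finger parallel gripper is mounted at the origin on the work surface. World frame = base frame: x ahead of the robot, y to its left, z up, the work surface at z = 0. Lengths are in m, angles in rad, forces in N, time in s.
With the tool pointing down it reaches from about 0.4 to 0.85 m from the base axis. Payload 4.4 kg.
Tool frame: the origin (TCP) lies midway between the tips of the shut fingers; the grasp point (between the pads) lies 19 mm behind it; z points along the fingers, y is the line along which they close (so a half turn about z gives the same grasp; the last joint's range is limited). The gripper opens to 94 mm and grips with 3 to 60 N. Pads are 16 mm wide; open, the fingers measure 119 mm over their backs; the gripper's body (75 mm by 177 mm) begins 78 mm behind the grasp point.
Start: joints at [1.282, 0.628, 0.038, 1.517, -0.027, 0.996, -0.02], TCP at [0.144, -0.634, 0.205] pointing down, gripper open.
Joint ranges: [-3.06, 3.06], [-0.37, 2.12], [-1.25, 1.32], [0.18, 2.47], [-1.1, 4.24], [0.23, 1.98], [-2.94, 2.94]. Speed limits (rad/s): [2.57, 2.57, 3.14, 3.14, 3.14, 3.14, 3.14].

## Interface

Orientations are given as [roll, pitch, yaw] about the fixed x, y, z axes, in that order (R = Rz(yaw) Ry(pitch) Rx(roll)).
In Python, from cell import manip gives the robot as it stands.
- The arm moves only by the tool move_arm, never from a script. Its argument "commands" is a list of rows, each an object with "jaw": the opening in per cent of the stroke, from 0 (shut) to 100 (fully open); "offset": the shift along the tool's x, y, z in m, a list of three; "roll": the turn about the tool's z in rad. A call has 1 to 10 rows; each row shifts and turns the commanded pose from where the row before left it, along the tool's axes as they then stand; what a row does not reach is not made up. A row lasts 1/8 s, in which the tool goes at most 62.5 mm and 10.7 degrees, less where a joint would pass 70% of its speed; a pose out of reach is approached as far as the arm can. A call with a gripper value outside its range is refused whole. The fingers move at their own pace and stop on an object; "squeeze" is the grip in N (left out, the last holds). Time passes only in rows, so rows that do not move let the fingers close. It gives the time, the measured TCP pose, the force, the opening and the grip force at its end, in the units of the state.
- manip.get_state(): the state, without advancing time (a new reading comes with each control period).
- manip.grab_frame(name): name is "scene" or "top" or "wrist"; returns the picture (480x640x3 uint8, blue, green, red); there is no depth.
- manip.camera_params(name): a dict with "K" (3x3 intrinsics, pixels), "R" (3x3) and "t" (3): a world point X has camera coordinates R X + t. Camera axes: x right, y down, z forward; pixel columns grow to the right and rows downward; lengths in m; the calibration is good to about 2 mm. A picture is of the moment at which its call begins: read the wrist's pose just before it. camera_params takes no time and is no camera call; for the wrist camera it gives the pose at the moment of the call.
- manip.close_job(): hands the job in; it is judged then, once.
Trained networks look in the newest picture that a camera, given by its name, has taken for a name from the list of things; names that differ only in an ending like _2 or _b are one class to them, and where a whole thing is asked for, a point or a joint stands for the part that bears it (a point fixed in the world has none). Each returns a list of dicts, best first, with "conf" (0 to 1); they miss things now and then, are a little off and sometimes report something else, mostly with a low value. They report only what shows in the picture. A call takes as long as a camera call. They do not tell look-alikes from the thing itself.
- manip.search_frame(camera, target): "box" ([left, top, right, bottom] in pixels, round what is visible of it).
- manip.outline_of(camera, target): "mask" (480x640 bool, what is visible of it) and "box" ([left, top, right, bottom] in pixels, round what is visible of it).
- manip.mark_of(camera, target): "xy" ([column, row] in pixels: a listed point, or the origin of a listed thing).
The state is a dict: "time": time; "joint_pos": joint angles; "joint_velocities": joint speeds; "joint_efforts": joint torques, N m; "ee_pos": TCP position; "tool_rot": TCP orientation; "contact_force": force on the tool from outside, world axes, zero at the start; "torque": the same for the moment, N m; "grip_width": finger opening in m; "gripper_force": force on a finger pad.
Only numpy, scipy, OpenCV 4.12 (cv2) and the standard library are available. Lean on these libraries where they do the work, as an engineer would, in place of code of your own. Each camera call takes 0.05 s, during which the arm holds its last target. There are 200 camera calls.

## Task

Set up the pass for the cook on the opposite side: move the squeeze bottle, the dredger, the salt shaker and the square spice box from the drip tray into the empty four-pocket condiment rack, one to a pocket, in reverse order, so that the one at the left end of the tray ends in the pocket at the right end of the rack and so on along the row. Stand each upright on its pocket's floor, and do not tip any of them over on the way.

Things in the scene. Friction and masses are not known exactly. Their poses are not given: they have to be found in the camera images.
- bottle_mid (a point): small white plastic squeeze bottle: round body 50 mm across and straight up to 66 mm, then a cone nozzle, 100 mm high in all; about 0.2 kg. Grip it round the straight body, 40 to 60 mm above its underside. The point is on its axis half-way up; z points up.
- dredger_mid (a point): stainless dredger (flour/sugar shaker): round, 54 mm across, straight to 80 mm, slightly domed top with small holes, 90 mm high in all; about 0.2 kg. The point is on its axis half-way up; z points up.
- shaker_mid (a point): small glass salt shaker with a steel cap: the lowest of the four. Foot 48 mm across, glass 40 mm across from 14 to 50 mm up, round steel cap 42 mm across from 50 to 70 mm, 70 mm high in all; about 0.15 kg. The point is on its axis half-way up; z points up.
- tin_mid (a point): square clear spice box with brown contents and a black lid: 48 x 48 mm (lid 49 x 49 mm, from 70 mm up), 80 mm high; about 0.2 kg. x and y are square to its flat sides; grip it across two opposite sides. The point is on its axis half-way up; z points up.
- bottle_disc: fixed plain round steel drip disc, 68 mm across, 4 mm thick, lying on the tray's floor; the squeeze bottle stands on it at the start. Discs never move, so they still mark the old order later. All four look alike. Origin at the centre of its underside, 3 mm above the counter.
- dredger_disc: fixed plain round steel drip disc, 68 mm across, 4 mm thick, lying on the tray's floor; the dredger stands on it at the start. Discs never move, so they still mark the old order later. All four look alike. Origin at the centre of its underside, 3 mm above the counter.
- shaker_disc: fixed plain round steel drip disc, 68 mm across, 4 mm thick, lying on the tray's floor; the salt shaker stands on it at the start. Discs never move, so they still mark the old order later. All four look alike. Origin at the centre of its underside, 3 mm above the counter.
- tin_disc: fixed plain round steel drip disc, 68 mm across, 4 mm thick, lying on the tray's floor; the spice box stands on it at the start. Discs never move, so they still mark the old order later. All four look alike. Origin at the centre of its underside, 3 mm above the counter.
- tray: fixed low aluminium drip tray, 100 mm (x) by 332 mm (y), rim 10 mm high, floor 3 mm thick. It holds the row of four discs, whose centres lie on its y axis at y = +123, +41, -41, -123 mm in its frame; which disc (and container) is at which place changes. The undersides of the containers stand 7 mm above the counter. Origin at the centre of its underside; its y axis runs along the row, roughly left-right (left is +y).
- rack: fixed stainless condiment rack, 86 mm (x) by 332 mm (y), walls 4 mm thick and 28 mm high, empty at the start. Four square pockets in a row, each 78 x 78 mm inside, floor 3 mm above the counter, centres on its y axis at y = +123, +41, -41, -123 mm in its frame. Origin at the centre of its underside; its y axis runs along the row, in the same sense as the tray's to within 30 degrees. It lies to the left or to the right of the tray.
There are look-alikes about, which are no part of the job. Leave any purple look-alike of the shaker_disc alone.

How it is judged:
By the outcome, as a careful person would: the job done as asked, in the order asked, and still so for the second after the job is handed in, with the robot touching nothing.
It also fails if it takes over 115 s, if anything falls off the work surface, if the arm or the gripper's body presses on something with over 40 N, if the wrist force passes 120 N, or if a joint passes its speed limit or range.

## Working session

There is one attempt and no reset: what is moved stays moved. The work goes in short steps, Python scripts to look and compute and a tool call to move; the robot and the scene stay as the last step left them, time stands still between calls to the robot, and variables do not carry over. Pictures are saved under pics/ and viewed, at most 14 in all, crops included, and the job is handed in when it is done.

Besides the shell and the picture viewer there is one more tool, called as name(argument=value, ...), one argument or row to a line, values as JSON. move_arm: Moves the arm, as the interface text tells. Its arguments: {"type":"object","properties":{"commands":{"type":"array","items":{"type":"object","properties":{"jaw":{"type":"number"},"offset":{"type":"array","items":{"type":"number"}},"roll":{"type":"number"}}}},"squeeze":{"type":"number"}},"required":["commands"]}

```bash
mkdir -p pics; ls; python3 - <<'E'
from cell import manip
import cv2
s=manip.get_state();print(s)
for c in("scene","top"):
    im=manip.grab_frame(c);cv2.imwrite(f"pics/{c}0.png",im)
    for n in("bottle_mid","dredger_mid","shaker_mid","tin_mid"):
        print(c,n,[(round(d["conf"],2),[round(float(v)) for v in d["xy"]]) for d in manip.mark_of(c,n)])
    for n in("tray","rack"):
        print(c,n,[(round(d["conf"],2),[round(float(v)) for v in d["xy"]]) for d in manip.mark_of(c,n)])
    p=manip.camera_params(c);print(p)
E
```

```text
pics
{'time': 0.0, 'joint_pos': array([ 1.28223   ,  0.62929349,  0.03840755,  1.51834123, -0.0269822 ,
        0.99631541, -0.0199781 ]), 'joint_velocities': array([-0.00082346, -0.00033927, -0.00046132, -0.00058648, -0.00045976,
        0.00040418,  0.00048109]), 'joint_efforts': array([ 4.97319127e-05, -5.49727070e+01,  1.14322230e+00, -1.86642462e+01,
       -5.23294613e-02,  2.35315994e-02,  1.71851211e-04]), 'ee_pos': array([ 0.14350126, -0.6332862 ,  0.20459618]), 'tool_rot': array([-3.13975217e+00,  1.57770552e-05,  2.22826371e-01]), 'contact_force': array([-0.30078479, -1.007276  , -0.07781433]), 'torque': array([-0.02989528, -0.05670653,  0.02339747]), 'gripper_force': 0.0, 'grip_width': 0.09390451915614384}
scene bottle_mid [(0.61, [438, 227])]
scene dredger_mid [(0.96, [362, 239])]
scene shaker_mid [(0.93, [465, 224])]
scene tin_mid [(0.77, [395, 237])]
scene tray [(0.73, [410, 245])]
scene rack [(0.64, [217, 313])]
{'K': array([[492.21351653,   0.        , 316.30924537],
       [  0.        , 492.21351653, 237.48205306],
       [  0.        ,   0.        ,   1.        ]]), 'R': array([[ 0.35168163,  0.93611842, -0.00152629],
       [ 0.74413485, -0.28054559, -0.6062652 ],
       [-0.56796422,  0.21207657, -0.79526108]]), 't': array([-0.19246667, -0.27598791,  1.3576874 ])}
top bottle_mid [(0.9, [188, 212])]
top dredger_mid [(0.56, [267, 231]), (0.51, [154, 210])]
top shaker_mid [(0.63, [150, 204])]
top tin_mid [(0.7, [230, 221])]
top tray [(0.87, [215, 223])]
top rack [(0.91, [436, 222])]
{'K': array([[617.24173773,   0.        , 321.58285961],
       [  0.        , 617.24173773, 243.18018067],
       [  0.        ,   0.        ,   1.        ]]), 'R': array([[ 2.69169249e-02, -9.99630006e-01,  3.91537297e-03],
       [-9.87113357e-01, -2.71975513e-02, -1.57694365e-01],
       [ 1.57742508e-01,  3.79730421e-04, -9.87480206e-01]]), 't': array([0.01834278, 0.44582515, 1.19137665])}
```

View pics/top0.png

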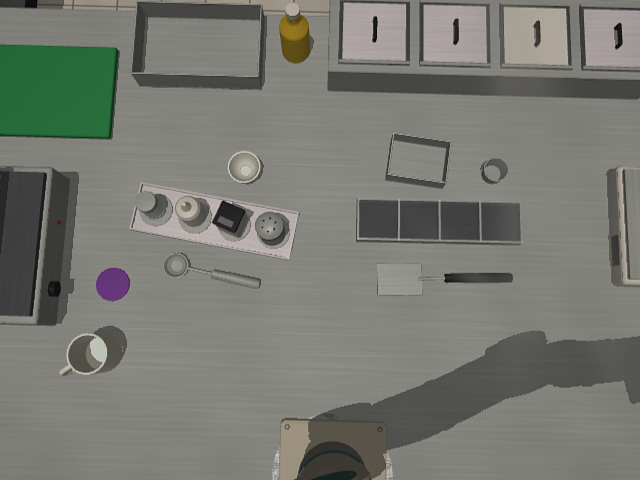

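View pics/scene0.png

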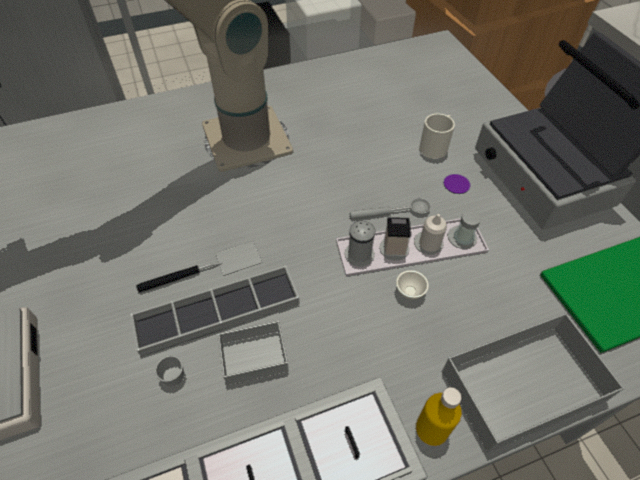

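```bash
cat > h.py <<'E'
import numpy as np
from cell import manip
def tri(obs):
    "obs: list of (params, xy) -> point, residual px"
    A=[]
    for p,xy in obs:
        P=p["K"]@np.c_[p["R"],p["t"]]
        A+= [xy[0]*P[2]-P[0], xy[1]*P[2]-P[1]]
    X=np.linalg.svd(np.array(A)/np.linalg.norm(A,axis=1)[:,None])[2][-1]; X=X[:3]/X[3]
    return X,[np.linalg.norm(proj(p,X)-xy) for p,xy in obs]
def proj(p,X):
    c=p["R"]@X+p["t"]; c=p["K"]@c; return c[:2]/c[2]
def onz(p,xy,z):
    d=p["R"].T@np.linalg.solve(p["K"],[xy[0],xy[1],1]); o=-p["R"].T@p["t"]
    return o+d*(z-o[2])/d[2]
E
python3 - <<'E'
from h import *
np.set_printoptions(precision=4,suppress=True)
S,T=manip.camera_params("scene"),manip.camera_params("top")
for n,a,b in [("bottle",(438,227),(188,212)),("dredger",(362,239),(267,231)),("shaker",(465,224),(150,204)),("tin",(395,237),(230,221)),("tray",(410,245),(215,223)),("rack",(217,313),(436,222))]:
    print(n,*tri([(S,a),(T,b)]))
E
```

```text
bottle [0.4994 0.2999 0.0561] [np.float64(2.899564818571021), np.float64(2.8528795513786775)]
dredger [0.4649 0.1389 0.0456] [np.float64(0.0349949457919033), np.float64(0.037032549322360504)]
shaker [0.5114 0.3714 0.0508] [np.float64(0.4548280258108167), np.float64(0.43724901086370327)]
tin [0.4833 0.2125 0.0416] [np.float64(0.5816228694575192), np.float64(0.5958484819893866)]
tray [ 0.4877  0.252  -0.0021] [np.float64(0.5613867574638461), np.float64(0.5655017227119815)]
rack [ 0.5023 -0.2052 -0.0051] [np.float64(0.24380468169611882), np.float64(0.2574578016075811)]
```

The tray row, left to right, is shaker (150,204), bottle (188,212), tin (230,221), dredger (267,231). The empty rack is at (357–520, 198–243), to the right. The purple disc at (113,284) is the decoy. So the rack, left to right, must be dredger, tin, bottle, shaker.

```bash
cat >> h.py <<'E'
def plan(wps,pos=None,yaw=None,step=.055,rstep=.17):
    "wps: list of (x,y,z,yaw): prints rounded rows; offsets along tool axes before each row's turn"
    s=manip.get_state()
    pos=np.array(s["ee_pos"] if pos is None else pos,float); yaw=s["tool_rot"][2] if yaw is None else yaw
    for w in wps:
        t=np.array(w[:3],float); n=max(1,int(np.ceil(max(np.linalg.norm(t-pos)/step,abs(w[3]-yaw)/rstep))))
        print("->",w)
        for i in range(n):
            d=(t-pos)/(n-i); dy=(w[3]-yaw)/(n-i); c,q=np.cos(yaw),np.sin(yaw)
            o=np.round([c*d[0]+q*d[1], q*d[0]-c*d[1], -d[2]],4); r=round(-dy,3)
            print('{"offset":[%g,%g,%g],"roll":%g},'%(*o,r))
            pos=pos+np.array([c*o[0]+q*o[1], q*o[0]-c*o[1], -o[2]]); yaw-=r
E
python3 - <<'E'
from h import *
import cv2
np.set_printoptions(precision=4,suppress=True)
T=manip.camera_params("top")
manip.grab_frame("top")
for n,z in (("tray",.010),("rack",.028)):
    d=manip.outline_of("top",n)
    for e in d[:1]:
        ys,xs=np.nonzero(e["mask"]); P=np.array([onz(T,(x,y),z)[:2] for x,y in zip(xs,ys)],np.float32)
        print(n,e["conf"],cv2.minAreaRect(P*1000))
w=manip.camera_params("wrist");print("wrist cam",-w["R"].T@w["t"],w["R"][2],w["K"][0,0],manip.get_state()["ee_pos"])
plan([(.40,-.45,.25,.8),(.46,-.2,.30,1.4)])
E
```

```text
tray 0.72 ((489.5419921875, 251.55014038085938), (332.16650390625, 101.11800384521484), 80.66709899902344)
rack 0.77 ((497.5107116699219, -202.987548828125), (334.9645690917969, 92.37993621826172), 89.8967514038086)
wrist cam [ 0.2126 -0.618   0.385 ] [-0.2389 -0.0542 -0.9695] 333.0627611755047 [ 0.1436 -0.6339  0.2055]
-> (0.4, -0.45, 0.25, 0.8)
{"offset":[0.0484,-0.0205,-0.0074],"roll":-0.096},
{"offset":[0.0502,-0.0157,-0.0074],"roll":-0.096},
{"offset":[0.0515,-0.0108,-0.0074],"roll":-0.096},
{"offset":[0.0523,-0.0059,-0.0074],"roll":-0.096},
{"offset":[0.0525,-0.0008,-0.0075],"roll":-0.097},
{"offset":[0.0524,0.0043,-0.0074],"roll":-0.096},
-> (0.46, -0.2, 0.3, 1.4)
{"offset":[0.0442,-0.0262,-0.01],"roll":-0.12},
{"offset":[0.0471,-0.0208,-0.01],"roll":-0.12},
{"offset":[0.0492,-0.015,-0.01],"roll":-0.12},
{"offset":[0.0506,-0.009,-0.01],"roll":-0.12},
{"offset":[0.0514,-0.0028,-0.01],"roll":-0.12},
```

move_arm(
  commands=[
    {"jaw":100,"offset":[0.048,-0.02,-0.007],"roll":-0.096},
    {"offset":[0.05,-0.016,-0.007],"roll":-0.096},
    {"offset":[0.051,-0.011,-0.007],"roll":-0.096},
    {"offset":[0.052,-0.006,-0.007],"roll":-0.096},
    {"offset":[0.052,-0.001,-0.007],"roll":-0.097},
    {"offset":[0.052,0.004,-0.007],"roll":-0.096},
  ],
)

```text
invalid input
```

move_arm(
  commands=[
    {"offset":[0.044,-0.026,-0.01],"roll":-0.12},
    {"offset":[0.047,-0.021,-0.01],"roll":-0.12},
    {"offset":[0.049,-0.015,-0.01],"roll":-0.12},
    {"offset":[0.05,-0.009,-0.01],"roll":-0.12},
    {"offset":[0.051,-0.003,-0.01],"roll":-0.12},
    {},
    {},
  ],
)

```text
invalid input
```

```bash
python3 - <<'E'
from h import *
import cv2
s=manip.get_state();print(s["time"],s["ee_pos"],s["tool_rot"],s["joint_pos"])
p=manip.camera_params("wrist");im=manip.grab_frame("wrist");cv2.imwrite("pics/w1.png",im)
np.savez("w1.npz",**p)
for n in("rack","tray"):
  for d in manip.outline_of("wrist",n):
    print(n,d["conf"],d["box"])
    if d["conf"]>.5:
      ys,xs=np.nonzero(d["mask"]); P=np.array([onz(p,(x,y),.028 if n=="rack" else .01)[:2] for x,y in zip(xs,ys)],np.float32)
      print(cv2.minAreaRect(P*1000))
plan([(.43,.0,.32,1.4),(.44,.2,.32,1.4)])
E
```

```text
0.85 [ 0.14364335 -0.63393625  0.20547287] [-3.14159218e+00 -1.65772101e-05  2.22764582e-01] [ 1.28219383  0.6284006   0.03851173  1.51741679 -0.02698501  0.99629399
 -0.02001118]
-> (0.43, 0.0, 0.32, 1.4)
{"offset":[0.0323,-0.0427,-0.0088],"roll":-0.091},
{"offset":[0.036,-0.0396,-0.0088],"roll":-0.091},
{"offset":[0.0394,-0.0362,-0.0088],"roll":-0.09},
{"offset":[0.0425,-0.0325,-0.0088],"roll":-0.091},
{"offset":[0.0453,-0.0284,-0.0088],"roll":-0.09},
{"offset":[0.0477,-0.0243,-0.0088],"roll":-0.091},
{"offset":[0.0497,-0.0198,-0.0088],"roll":-0.09},
{"offset":[0.0513,-0.0153,-0.0088],"roll":-0.091},
{"offset":[0.0525,-0.0106,-0.0088],"roll":-0.09},
{"offset":[0.0532,-0.0058,-0.0088],"roll":-0.091},
{"offset":[0.0535,-0.0009,-0.0088],"roll":-0.09},
{"offset":[0.0533,0.0039,-0.0088],"roll":-0.091},
{"offset":[0.0528,0.0087,-0.0089],"roll":-0.09},
-> (0.44, 0.2, 0.32, 1.4)
{"offset":[0.0497,-0.0061,0],"roll":-0},
{"offset":[0.0497,-0.006,0],"roll":-0},
{"offset":[0.0497,-0.0061,0],"roll":-0},
{"offset":[0.0497,-0.006,0],"roll":-0},
```

View pics/w1.png

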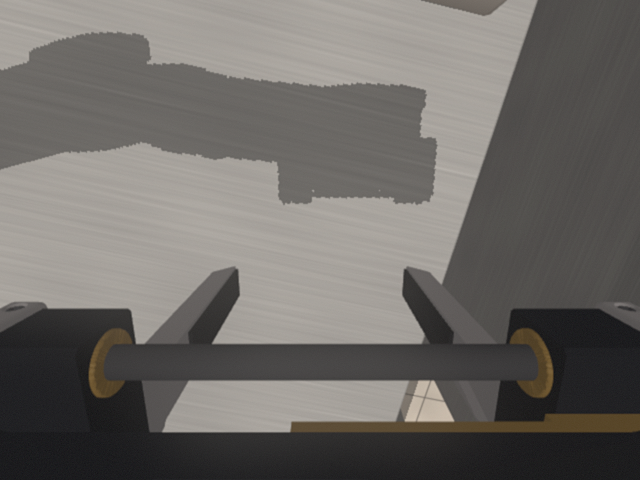

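The picture shows only bare counter between the fingers at (238,270) and (405,270), so the arm has not moved. The rows probably need all three keys, so I'll retry with them.

move_arm(
  commands=[
    {"jaw":100,"offset":[0.048,-0.02,-0.007],"roll":-0.096},
    {"jaw":100,"offset":[0.05,-0.016,-0.007],"roll":-0.096},
    {"jaw":100,"offset":[0.051,-0.011,-0.007],"roll":-0.096},
    {"jaw":100,"offset":[0.052,-0.006,-0.007],"roll":-0.096},
    {"jaw":100,"offset":[0.052,-0.001,-0.007],"roll":-0.097},
    {"jaw":100,"offset":[0.052,0.004,-0.007],"roll":-0.096},
  ],
)

```text
time: 1.75
ee_pos: [0.3988, -0.4496, 0.248]
tool_rot: [3.141, 0.0, 0.803]
contact_force: [0.3, 0.3, 0.1]
grip_width: 0.0941
gripper_force: 0.0
```

move_arm(
  commands=[
    {"jaw":100,"offset":[0.044,-0.026,-0.01],"roll":-0.12},
    {"jaw":100,"offset":[0.047,-0.021,-0.01],"roll":-0.12},
    {"jaw":100,"offset":[0.049,-0.015,-0.01],"roll":-0.12},
    {"jaw":100,"offset":[0.05,-0.009,-0.01],"roll":-0.12},
    {"jaw":100,"offset":[0.051,-0.003,-0.01],"roll":-0.12},
    {"jaw":100,"offset":[0,0,0],"roll":0},
  ],
)

```text
time: 2.5
ee_pos: [0.4585, -0.1975, 0.2988]
tool_rot: [3.139, -0.001, 1.408]
contact_force: [-0.6, -0.9, -0.4]
grip_width: 0.094
gripper_force: 0.0
```

```bash
sed -i 's/{"offset"/{"jaw":100,"offset"/' h.py; cat > wl.py <<'E'
from h import *
import cv2,sys
np.set_printoptions(precision=4,suppress=True)
s=manip.get_state();print(s["time"],s["ee_pos"],s["tool_rot"],s["joint_pos"])
k=sys.argv[1]
p=manip.camera_params("wrist");im=manip.grab_frame("wrist");cv2.imwrite(f"pics/{k}.png",im)
np.savez(k+".npz",**p)
for n in("rack","tray"):
  for d in manip.outline_of("wrist",n):
    print(n,d["conf"],d["box"])
    if d["conf"]>.5:
      ys,xs=np.nonzero(d["mask"]); P=np.array([onz(p,(x,y),.028 if n=="rack" else .01)[:2] for x,y in zip(xs,ys)],np.float32)
      print(cv2.minAreaRect(P*1000))
for n in("bottle_mid","dredger_mid","shaker_mid","tin_mid","rack","tray"):
    print(n,[(round(d["conf"],2),[round(float(v),1) for v in d["xy"]]) for d in manip.mark_of("wrist",n)])
E
python3 wl.py w2
```

```text
2.5 [ 0.4585 -0.1975  0.2988] [ 3.1388 -0.0013  1.4078] [ 0.6133  0.3221 -0.3519  1.7918  0.1245  1.047   0.053 ]
rack 0.74 [300.9, 70.4, 397.5, 318.3]
((501.5741882324219, -202.5657501220703), (86.41455841064453, 332.97198486328125), 0.22612865269184113)
bottle_mid []
dredger_mid []
shaker_mid []
tin_mid []
rack [(0.91, [350.6, 202.1])]
tray []
```

View pics/w2.png

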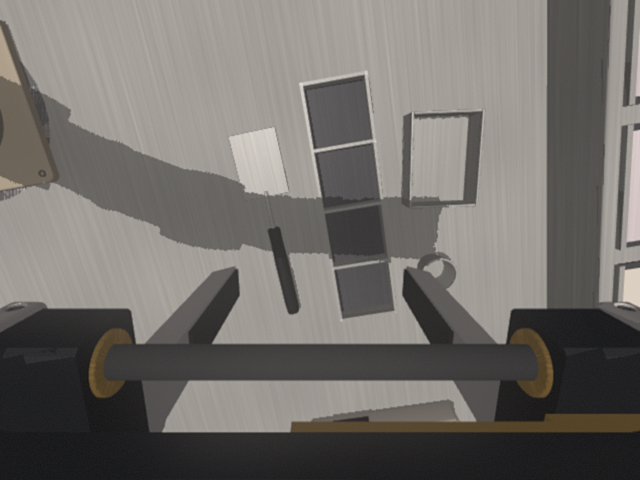

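The whole rack shows at (300–397, 70–318), and its fitted size of 86.4 x 333 mm matches the stated size. Next I'll look at the tray from two wrist poses.

move_arm(
  commands=[
    {"jaw":100,"offset":[0.055,-0.01,-0.004],"roll":0},
    {"jaw":100,"offset":[0.055,-0.01,-0.004],"roll":0},
    {"jaw":100,"offset":[0.055,-0.01,-0.004],"roll":0},
    {"jaw":100,"offset":[0.055,-0.01,-0.004],"roll":0},
    {"jaw":100,"offset":[0.055,-0.01,-0.004],"roll":0},
    {"jaw":100,"offset":[0,0,0],"roll":0},
  ],
)

```text
time: 3.7
ee_pos: [0.4541, 0.0823, 0.318]
tool_rot: [3.141, -0.003, 1.408]
contact_force: [0.1, -0.5, -0.9]
grip_width: 0.094
gripper_force: 0.0
```

```bash
python3 wl.py w3
```

```text
3.7 [0.4541 0.0823 0.318 ] [ 3.1408 -0.0025  1.4078] [ 0.1467  0.2548 -0.4893  1.8437  0.1331  1.0737 -0.5557]
rack 0.74 [334.5, 266.9, 411.4, 419.4]
((501.1102600097656, -162.60922241210938), (86.16327667236328, 272.53631591796875), 0.21672436594963074)
tray 0.64 [289.8, 0.0, 366.6, 200.3]
((485.10235595703125, 215.8145751953125), (253.66220092773438, 101.19058990478516), 80.69127655029297)
bottle_mid [(0.76, [327.1, 28.3])]
dredger_mid []
shaker_mid [(0.57, [332.5, 42.0])]
tin_mid [(0.26, [329.7, 25.1])]
rack []
tray [(0.77, [331.1, 74.8])]
```

move_arm(
  commands=[
    {"jaw":100,"offset":[0.055,-0.006,0],"roll":0},
    {"jaw":100,"offset":[0.055,-0.006,0],"roll":0},
    {"jaw":100,"offset":[0.055,-0.006,0],"roll":0},
    {"jaw":100,"offset":[0,0,0],"roll":0},
  ],
)

```text
time: 4.65
ee_pos: [0.4636, 0.248, 0.3174]
tool_rot: [-3.14, -0.003, 1.407]
contact_force: [-0.2, -0.9, 0.5]
grip_width: 0.0939
gripper_force: 0.0
```

```bash
python3 wl.py w4
```

```text
4.65 [0.4636 0.248  0.3174] [-3.1404 -0.003   1.4067] [-0.1632  0.371  -0.5365  1.6916  0.2028  1.1338 -0.9199]
rack 0.92 [346.9, 378.4, 407.9, 420.2]
((501.38623046875, -84.42691040039062), (77.45893859863281, 98.63678741455078), 80.63372039794922)
tray 0.62 [305.8, 71.1, 378.3, 304.5]
((491.5805969238281, 254.41270446777344), (334.0242004394531, 102.28166198730469), 80.56610870361328)
bottle_mid [(0.68, [339.1, 171.2])]
dredger_mid [(0.61, [336.7, 282.5])]
shaker_mid [(0.65, [345.8, 102.9])]
tin_mid [(0.76, [342.4, 231.7])]
rack [(0.33, [340.2, 284.4])]
tray [(0.92, [343.6, 196.9])]
```

View pics/w4.png

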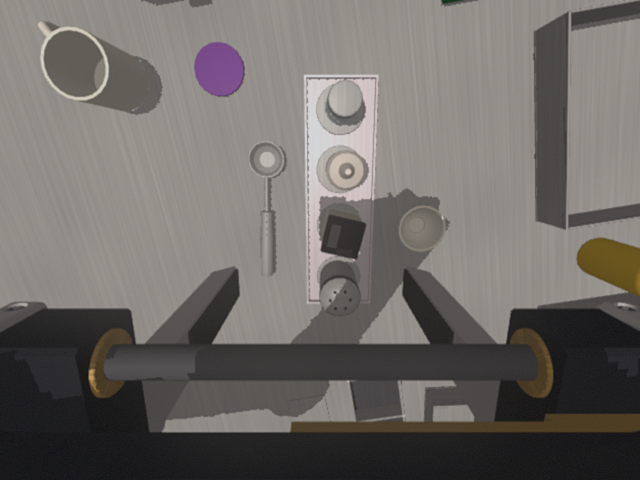

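Along the tray in the wrist view: shaker (345,103), bottle (346,170), tin lid (343,235) slightly turned, dredger (340,295). A bowl stands at (421,228) and a small sieve at (267,160–270), both beside the row.

```bash
python3 - <<'E'
from h import *
import cv2
np.set_printoptions(precision=4,suppress=True)
S,T=manip.camera_params("scene"),manip.camera_params("top");W=dict(np.load("w4.npz"))
import itertools
o={"bottle":((438,227),(188,212),(339.1,171.2)),"dredger":((362,239),(267,231),(336.7,282.5)),"shaker":((465,224),(150,204),(345.8,102.9)),"tin":((395,237),(230,221),(342.4,231.7))}
for n,v in o.items():
    ob=list(zip((S,T,W),v)); print(n,*tri(ob)); print("   SW",*tri([ob[0],ob[2]]),"z.05 rays:",*[onz(p,x,{"bottle":.057,"dredger":.052,"shaker":.042,"tin":.047}[n])[:2] for p,x in ob])
im=cv2.imread("pics/w4.png"); g=im.max(2)
for z,c in((.087,"w4"),):
    roi=np.zeros_like(g); roi[205:265,315:370]=(g[205:265,315:370]<62)
    n,l,st,ce=cv2.connectedComponentsWithStats(roi); k=1+np.argmax(st[1:,4]); ys,xs=np.nonzero(l==k)
    P=np.array([onz(W,(x,y),z)[:2] for x,y in zip(xs,ys)],np.float32)*1000; print("lid",cv2.minAreaRect(P),st[k])
# upper circle candidates in wrist: dredger dome edge, bottle nozzle, shaker cap
cv2.imwrite("pics/crop.png",cv2.resize(im[70:330,290:400],None,fx=2.3,fy=2.3,interpolation=cv2.INTER_CUBIC))
manip.grab_frame("wrist")
for n in("bottle_mid","dredger_mid","shaker_mid","tin_mid"):
    print(n,[(round(d["conf"],2),np.round(d["box"],1)) for d in manip.outline_of("wrist",n)])
E
```

```text
bottle [0.4981 0.2976 0.058 ] [np.float64(3.965179682066081), np.float64(1.7863054750435978), np.float64(3.4699281850426447)]
   SW [0.4992 0.2989 0.0603] [np.float64(3.0796087901943654), np.float64(4.857555142049804)] z.05 rays: [0.5014 0.3059] [0.4965 0.2947] [0.4951 0.2943]
dredger [0.4663 0.1386 0.0466] [np.float64(0.3280058389461595), np.float64(0.798811640191259), np.float64(1.4918536505195477)]
   SW [0.4676 0.1385 0.0481] [np.float64(0.5254216730204938), np.float64(0.8118044642320598)] z.05 rays: [0.4691 0.1364] [0.4638 0.1384] [0.4685 0.1408]
shaker [0.5132 0.3728 0.0511] [np.float64(1.4631878545866364), np.float64(0.7627112264921398), np.float64(3.5044739976538035)]
   SW [0.5142 0.3726 0.0528] [np.float64(1.7742482404508542), np.float64(2.9048949522056655)] z.05 rays: [0.5058 0.376 ] [0.5138 0.3747] [0.5171 0.3768]
tin [0.4852 0.2116 0.044 ] [np.float64(0.712674380442735), np.float64(1.2719415911932939), np.float64(1.9017311062904463)]
   SW [0.4867 0.2104 0.0456] [np.float64(0.6677900409063441), np.float64(1.0253571868606046)] z.05 rays: [0.4865 0.2088] [0.4827 0.2128] [0.4877 0.2117]
lid ((485.948974609375, 214.4284210205078), (47.616878509521484, 47.43984603881836), 67.8555679321289) [ 322  216   44   43 1117]
bottle_mid [(0.85, array([321.2, 144.1, 364.6, 186.3])), (0.54, array([319.1, 200.5, 366.6, 257.5]))]
dredger_mid [(0.68, array([318.7, 255.9, 359.3, 310.7]))]
shaker_mid [(0.78, array([324.2,  76.3, 362.6, 120.3]))]
tin_mid [(0.8, array([319.7, 203.2, 365.5, 257.4]))]
```

View pics/crop.png

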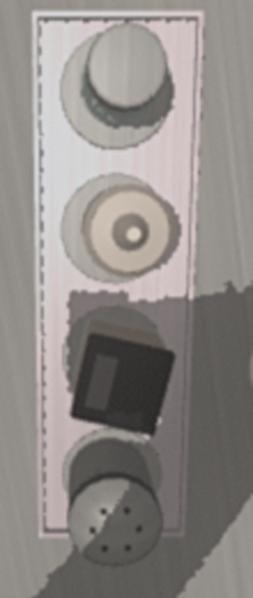

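```bash
python3 - <<'E'
from h import *
np.set_printoptions(precision=4,suppress=True)
W=dict(np.load("w4.npz"))
f=lambda c,z:onz(W,(290+c[0]/2.3,70+c[1]/2.3),z)[:2]
print("nozzle",f((133,232),.107),"cap",f((127,65),.077),"dredger top",f((115,520),.089),"tin lid",f((123,383),.087))
print("discs s,b,t,d",f((116,92),.007),f((115,228),.007),f((112,352),.007),f((112,478),.007))
for k in (.123,.041,-.041,-.123): print(k,np.array([.4905,.2528])+k*np.array([.163,.987]))
c,y=.4655+0,.1365
ym=1.407
plan([(.4685,.136,.16,1.407),(.4685,.136,.044,1.407)])
E
```

```text
nozzle [0.5028 0.2957] cap [0.514  0.3774] dredger top [0.4705 0.1359] tin lid [0.487  0.2147]
discs s,b,t,d [0.5117 0.3735] [0.4991 0.2943] [0.4853 0.2163] [0.4721 0.1301]
0.123 [0.5105 0.3742]
0.041 [0.4972 0.2933]
-0.041 [0.4838 0.2123]
-0.123 [0.4705 0.1314]
-> (0.4685, 0.136, 0.16, 1.407)
{"jaw":100,"offset":[-0.0262,0.0055,0.0394],"roll":-0.002},
{"jaw":100,"offset":[-0.0263,0.0055,0.0394],"roll":-0.002},
{"jaw":100,"offset":[-0.0262,0.0054,0.0394],"roll":-0.002},
{"jaw":100,"offset":[-0.0263,0.0053,0.0394],"roll":-0.001},
-> (0.4685, 0.136, 0.044, 1.407)
{"jaw":100,"offset":[-0,0,0.0387],"roll":-0},
{"jaw":100,"offset":[-0,0,0.0386],"roll":-0},
{"jaw":100,"offset":[-0,0,0.0387],"roll":-0},
```

move_arm(
  commands=[
    {"jaw":100,"offset":[-0.0278,0.006,0.035],"roll":0},
    {"jaw":100,"offset":[-0.0278,0.006,0.035],"roll":0},
    {"jaw":100,"offset":[-0.0278,0.006,0.035],"roll":0},
    {"jaw":100,"offset":[-0.0278,0.006,0.035],"roll":0},
    {"jaw":100,"offset":[0,0,0.018],"roll":0},
    {"jaw":100,"offset":[0,0,0],"roll":0},
  ],
)

```text
time: 6.1
ee_pos: [0.4685, 0.1292, 0.1585]
tool_rot: [-3.139, 0.001, 1.399]
contact_force: [-0.4, 0.9, 0.5]
grip_width: 0.0938
gripper_force: 0.0
```

```bash
python3 - <<'E'
from h import *
import cv2
s=manip.get_state();print(s["time"],s["ee_pos"],s["tool_rot"],s["joint_pos"])
p=manip.camera_params("wrist");im=manip.grab_frame("wrist");cv2.imwrite("pics/w5.png",im);np.savez("w5.npz",**p)
for x in ((.4695,.1345),): print(proj(p,np.array([*x,.089])))
print(manip.mark_of("wrist","dredger_mid")[:1])
E
```

```text
6.1 [0.46853748 0.12922737 0.15854087] [-3.13916735e+00  9.46751090e-04  1.39942313e+00] [-0.01147211  0.49675593 -0.4486674   2.00461847  0.32142189  0.71109887
 -0.83086611]
[321.12631368 242.00441862]
[]
```

View pics/w5.png

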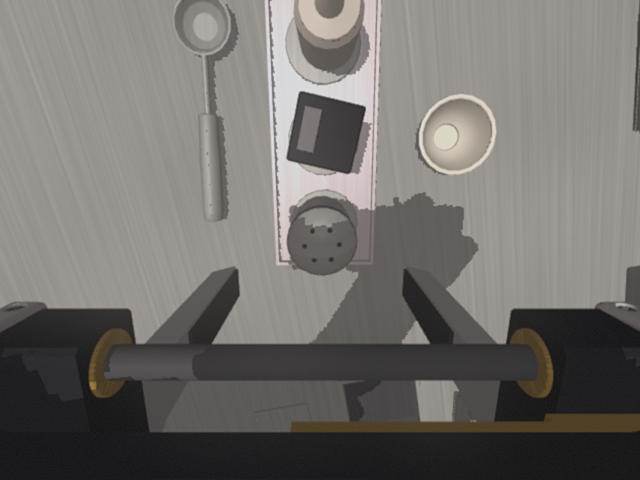

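The dredger's dome is centred at (322,240) and my estimate projects to (321,242), so they agree. The tin lid is at (326,133) and the bowl is clear at (458,134). I'll descend and grasp.

move_arm(
  commands=[
    {"jaw":100,"offset":[0.006,0,0.03],"roll":0},
    {"jaw":100,"offset":[0,0,0.035],"roll":0},
    {"jaw":100,"offset":[0,0,0.03],"roll":0},
    {"jaw":100,"offset":[0,0,0.0215],"roll":0},
    {"jaw":40,"offset":[0,0,0],"roll":0},
    {"jaw":40,"offset":[0,0,0],"roll":0},
    {"jaw":40,"offset":[0,0,0],"roll":0},
    {"jaw":40,"offset":[0,0,0],"roll":0},
  ],
  squeeze=20,
)

```text
time: 7.2
ee_pos: [0.471, 0.1357, 0.0438]
tool_rot: [3.14, -0.001, 1.4]
contact_force: [0.4, 0.2, 0.4]
grip_width: 0.0575
gripper_force: 0.0
```

```bash
python3 - <<'E'
from h import *
W=dict(np.load("w5.npz"))
for c in((326,133),):print("tin",onz(W,c,.087))
q=[onz(W,c,.087)[:2] for c in((299,92),(366,105),(352,174),(287,160))]
for a,b in((0,1),(1,2),(2,3),(3,0)):
    d=q[b]-q[a];print(np.degrees(np.arctan2(d[1],d[0])),np.linalg.norm(d))
r=[onz(W,c,.04)[:2] for c in((420,134),(458,134),(496,134))];print("bowl",r)
for k in(.123,.041,-.041,-.123):print(k,.5014-.004*k,-.2026+k)
E
```

```text
tin [0.48670536 0.21332476 0.087     ]
-20.107262805754036 0.04790172904912776
-110.22141842429284 0.04865856728214872
158.2551711667615 0.04896879408328736
68.50603459004313 0.04727293278316264
bowl [array([0.5667714 , 0.20137676]), array([0.59872513, 0.19582458]), array([0.63066138, 0.19027544])]
0.123 0.5009079999999999 -0.0796
0.041 0.5012359999999999 -0.1616
-0.041 0.501564 -0.2436
-0.123 0.501892 -0.3256
```

move_arm(
  commands=[
    {"jaw":40,"offset":[0,0,0],"roll":0},
    {"jaw":40,"offset":[0,0,0],"roll":0},
    {"jaw":40,"offset":[0,0,0],"roll":0},
    {"jaw":40,"offset":[0,0,-0.02],"roll":0},
    {"jaw":40,"offset":[0,0,-0.04],"roll":0},
    {"jaw":40,"offset":[0,0,-0.04],"roll":0},
  ],
)

```text
time: 7.95
ee_pos: [0.4697, 0.1353, 0.1436]
tool_rot: [-3.14, 0.001, 1.4]
contact_force: [1.7, -0.6, -2.8]
grip_width: 0.0537
gripper_force: 20.0
```

```bash
python3 - <<'E'
from h import *
s=manip.get_state();print(s["grip_width"],s["gripper_force"])
plan([(.501,-.0795,.145,1.571)],step=.05)
E
```

```text
0.05369340021619161 19.999566664919257
-> (0.501, -0.0795, 0.145, 1.571)
{"jaw":100,"offset":[-0.0413,0.0135,-0.0003],"roll":-0.034},
{"jaw":100,"offset":[-0.0417,0.0121,-0.0003],"roll":-0.034},
{"jaw":100,"offset":[-0.0421,0.0106,-0.0003],"roll":-0.034},
{"jaw":100,"offset":[-0.0424,0.0092,-0.0003],"roll":-0.035},
{"jaw":100,"offset":[-0.0427,0.0077,-0.0002],"roll":-0.034},
```

Gripped: width 53.7 mm, force 20 N.

move_arm(
  commands=[
    {"jaw":40,"offset":[-0.03,0.01,0],"roll":-0.034},
    {"jaw":40,"offset":[-0.042,0.012,0],"roll":-0.034},
    {"jaw":40,"offset":[-0.042,0.011,0],"roll":-0.034},
    {"jaw":40,"offset":[-0.042,0.009,0],"roll":-0.034},
    {"jaw":40,"offset":[-0.035,0.007,0],"roll":-0.034},
    {"jaw":40,"offset":[-0.0195,0.003,0],"roll":0},
    {"jaw":40,"offset":[0,0,0.03],"roll":0},
    {"jaw":40,"offset":[0,0,0.03],"roll":0},
    {"jaw":40,"offset":[0,0,0.015],"roll":0},
    {"jaw":40,"offset":[0,0,0],"roll":0},
  ],
)

```text
time: 9.2
ee_pos: [0.5019, -0.0789, 0.0672]
tool_rot: [-3.139, -0.0, 1.57]
contact_force: [0.5, -0.2, -0.5]
grip_width: 0.054
gripper_force: 20.0
```

```bash
python3 - <<'E'
from h import *
s=manip.get_state();print(s["ee_pos"],s["tool_rot"],s["grip_width"],s["gripper_force"],s["joint_pos"])
plan([(.501,-.0795,s["ee_pos"][2],1.571)],step=.05)
E
```

```text
[ 0.50190192 -0.07888988  0.06719167] [-3.13938982e+00 -2.40931115e-04  1.57024579e+00] 0.05404301458083844 19.999216985015664 [ 0.37850449  0.67330483 -0.41576036  2.02110583  0.50298241  0.54941439
 -0.39368076]
-> (0.501, -0.0795, np.float64(0.06719167066509388), 1.571)
{"jaw":100,"offset":[-0.0006,-0.0009,-0],"roll":-0.001},
```

move_arm(
  commands=[
    {"jaw":40,"offset":[0,0,0.015],"roll":0},
    {"jaw":40,"offset":[0,0,0.008],"roll":0},
    {"jaw":40,"offset":[0,0,0.004],"roll":0},
    {"jaw":40,"offset":[0,0,0],"roll":0},
  ],
)

```text
time: 9.7
ee_pos: [0.5026, -0.0791, 0.0408]
tool_rot: [-3.141, -0.0, 1.57]
contact_force: [-0.1, 0.2, -1.6]
grip_width: 0.0537
gripper_force: 20.0
```

move_arm(
  commands=[
    {"jaw":70,"offset":[0,0,0],"roll":0},
    {"jaw":70,"offset":[0,0,0],"roll":0},
    {"jaw":70,"offset":[0,0,0],"roll":0},
    {"jaw":70,"offset":[0,0,-0.02],"roll":0},
    {"jaw":70,"offset":[0,0,-0.05],"roll":0},
    {"jaw":70,"offset":[0,0,-0.05],"roll":0},
  ],
)

```text
time: 10.45
ee_pos: [0.5023, -0.079, 0.1622]
tool_rot: [-3.141, -0.0, 1.57]
contact_force: [0.8, -0.6, 0.3]
grip_width: 0.0656
gripper_force: 0.0
```

```bash
python3 - <<'E'
from h import *
s=manip.get_state();print(s["ee_pos"],s["tool_rot"],s["grip_width"],s["gripper_force"])
plan([(.487,.2135,.16,1.2)],step=.055)
E
```

```text
[ 0.50232448 -0.07900007  0.1622215 ] [-3.14080435e+00 -3.69803859e-04  1.56998865e+00] 0.06563992697553599 0.0
-> (0.487, 0.2135, 0.16, 1.2)
{"jaw":100,"offset":[0.0487,-0.0026,0.0004],"roll":0.062},
{"jaw":100,"offset":[0.0485,-0.0056,0.0004],"roll":0.062},
{"jaw":100,"offset":[0.0481,-0.0086,0.0004],"roll":0.061},
{"jaw":100,"offset":[0.0474,-0.0115,0.0003],"roll":0.062},
{"jaw":100,"offset":[0.0466,-0.0144,0.0004],"roll":0.061},
{"jaw":100,"offset":[0.0457,-0.0173,0.0003],"roll":0.062},
```

move_arm(
  commands=[
    {"jaw":80,"offset":[0.0487,-0.0026,0],"roll":0.062},
    {"jaw":80,"offset":[0.0485,-0.0056,0],"roll":0.062},
    {"jaw":80,"offset":[0.0481,-0.0086,0],"roll":0.061},
    {"jaw":80,"offset":[0.0474,-0.0115,0],"roll":0.062},
    {"jaw":80,"offset":[0.0466,-0.0144,0],"roll":0.061},
    {"jaw":80,"offset":[0.0457,-0.0173,0],"roll":0.062},
    {"jaw":80,"offset":[0,0,0],"roll":0},
  ],
)

```text
time: 11.32
ee_pos: [0.4864, 0.2188, 0.1615]
tool_rot: [-3.141, -0.003, 1.207]
contact_force: [0.5, -0.2, -0.5]
grip_width: 0.0751
gripper_force: 0.0
```

```bash
python3 - <<'E'
from h import *
import cv2
s=manip.get_state();print(s["time"],s["ee_pos"],s["tool_rot"],s["joint_pos"])
p=manip.camera_params("wrist");im=manip.grab_frame("wrist");cv2.imwrite("pics/w6.png",im);np.savez("w6.npz",**p)
g=im.max(2)
print(proj(p,np.array([.487,.2135,.087])))
for d in manip.outline_of("wrist","tin_mid"): print(d["conf"],d["box"])
top=manip.grab_frame("top");sc=manip.grab_frame("scene")
cv2.imwrite("pics/mix6.png",np.hstack([cv2.resize(im,(400,300)),cv2.resize(sc[200:400,100:500],(400,300))]))
plan([(.487,.2135,.044,1.2)])
E
```

```text
11.325 [0.48644777 0.21880675 0.16148337] [-3.14121742 -0.00343338  1.207259  ] [-0.19320916  0.54566852 -0.41573538  1.88500076  0.30226474  0.77018754
 -1.13723834]
[323.96597821 253.08679708]
0.86 [292.1, 207.7, 354.6, 286.1]
-> (0.487, 0.2135, 0.044, 1.2)
{"jaw":100,"offset":[0.0005,-0.0004,0.0389],"roll":-0.001},
{"jaw":100,"offset":[0.0005,-0.0004,0.039],"roll":-0},
{"jaw":100,"offset":[0.0005,-0.0004,0.0389],"roll":-0.001},
```

View pics/mix6.png

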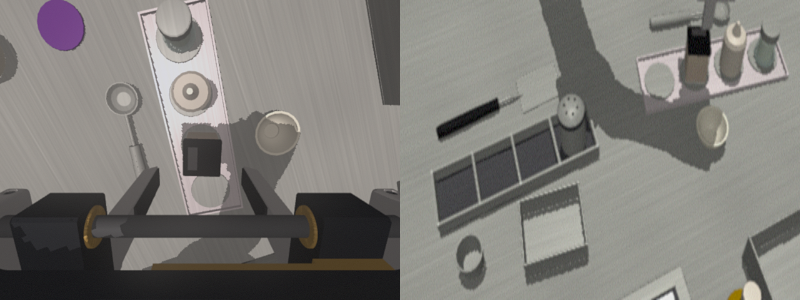

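The dredger stands upright in the end pocket nearest the tray. The tin's lid is square to the fingers at about (325,248), which matches the estimate.

move_arm(
  commands=[
    {"jaw":80,"offset":[0.002,-0.001,0.035],"roll":0},
    {"jaw":80,"offset":[0,0,0.035],"roll":0},
    {"jaw":80,"offset":[0,0,0.03],"roll":0},
    {"jaw":80,"offset":[0,0,0.0175],"roll":0},
    {"jaw":30,"offset":[0,0,0],"roll":0},
    {"jaw":30,"offset":[0,0,0],"roll":0},
    {"jaw":30,"offset":[0,0,0],"roll":0},
    {"jaw":30,"offset":[0,0,0],"roll":0},
    {"jaw":30,"offset":[0,0,0],"roll":0},
  ],
  squeeze=20,
)

```text
time: 12.65
ee_pos: [0.4879, 0.2157, 0.0444]
tool_rot: [3.14, -0.001, 1.2]
contact_force: [-1.1, -1.5, 6.0]
grip_width: 0.049
gripper_force: 20.0
```

```bash
python3 - <<'E'
from h import *
s=manip.get_state();print(s["ee_pos"],s["tool_rot"],s["grip_width"],s["gripper_force"])
plan([(.501,-.1615,.205,1.571)],pos=[*s["ee_pos"][:2],.205],step=.055)
E
```

```text
[0.48789635 0.21565487 0.04437173] [ 3.14021947e+00 -8.02594322e-04  1.19964375e+00] 0.04902730057077723 19.9509859085083
-> (0.501, -0.1615, 0.205, 1.571)
{"jaw":100,"offset":[-0.0495,0.0213,-0],"roll":-0.053},
{"jaw":100,"offset":[-0.0506,0.0186,-0],"roll":-0.053},
{"jaw":100,"offset":[-0.0515,0.0159,-0],"roll":-0.053},
{"jaw":100,"offset":[-0.0523,0.0132,-0],"roll":-0.053},
{"jaw":100,"offset":[-0.0529,0.0104,-0],"roll":-0.053},
{"jaw":100,"offset":[-0.0534,0.0076,-0],"roll":-0.053},
{"jaw":100,"offset":[-0.0537,0.0047,-0],"roll":-0.053},
```

move_arm(
  commands=[
    {"jaw":30,"offset":[0,0,-0.02],"roll":0},
    {"jaw":30,"offset":[0,0,-0.05],"roll":0},
    {"jaw":30,"offset":[0,0,-0.05],"roll":0},
    {"jaw":30,"offset":[-0.0295,0.0113,-0.01],"roll":-0.053},
    {"jaw":30,"offset":[-0.0506,0.0186,0],"roll":-0.053},
    {"jaw":30,"offset":[-0.0515,0.0159,0],"roll":-0.053},
    {"jaw":30,"offset":[-0.0523,0.0132,0],"roll":-0.053},
    {"jaw":30,"offset":[-0.0529,0.0104,0],"roll":-0.053},
    {"jaw":30,"offset":[-0.0534,0.0076,0],"roll":-0.053},
    {"jaw":30,"offset":[-0.0537,0.0047,0],"roll":-0.053},
  ],
)

```text
time: 13.9
ee_pos: [0.4978, -0.1409, 0.1733]
tool_rot: [-3.141, -0.0, 1.573]
contact_force: [0.8, 0.3, -2.6]
grip_width: 0.0489
gripper_force: 19.9
```

move_arm(
  commands=[
    {"jaw":30,"offset":[-0.018,0.006,0],"roll":0},
    {"jaw":30,"offset":[0,0,0],"roll":0},
    {"jaw":30,"offset":[0,0,0],"roll":0},
  ],
)

```text
time: 14.28
ee_pos: [0.5043, -0.1549, 0.1735]
tool_rot: [-3.141, -0.001, 1.573]
contact_force: [0.3, 0.7, -2.8]
grip_width: 0.0489
gripper_force: 20.0
```

```bash
python3 - <<'E'
from h import *
s=manip.get_state();print(s["ee_pos"],s["tool_rot"],s["grip_width"],s["gripper_force"])
plan([(.501,-.1615,s["ee_pos"][2],1.571)],step=.055)
E
```

```text
[ 0.50425253 -0.15485559  0.17345249] [-3.14130536e+00 -1.42373342e-03  1.57349042e+00] 0.04885708512767345 19.958264529705048
-> (0.501, -0.1615, np.float64(0.1734524883052443), 1.571)
{"jaw":100,"offset":[-0.0066,-0.0033,-0],"roll":0.002},
```

move_arm(
  commands=[
    {"jaw":30,"offset":[-0.0065,-0.0025,0.015],"roll":0},
    {"jaw":30,"offset":[0,0,0.04],"roll":0},
    {"jaw":30,"offset":[0,0,0.035],"roll":0},
    {"jaw":30,"offset":[0,0,0.02],"roll":0},
    {"jaw":30,"offset":[0,0,0.012],"roll":0},
    {"jaw":30,"offset":[0,0,0.0095],"roll":0},
    {"jaw":30,"offset":[0,0,0],"roll":0},
  ],
)

```text
time: 15.15
ee_pos: [0.5018, -0.1636, 0.0417]
tool_rot: [-3.141, -0.0, 1.571]
contact_force: [0.1, 0.2, -1.2]
grip_width: 0.0486
gripper_force: 20.0
```

move_arm(
  commands=[
    {"jaw":65,"offset":[0,0,0],"roll":0},
    {"jaw":65,"offset":[0,0,0],"roll":0},
    {"jaw":65,"offset":[0,0,0],"roll":0},
    {"jaw":65,"offset":[0,0,-0.02],"roll":0},
    {"jaw":65,"offset":[0,0,-0.05],"roll":0},
    {"jaw":65,"offset":[0,0,-0.055],"roll":0},
  ],
)

```text
time: 15.9
ee_pos: [0.5013, -0.1637, 0.1682]
tool_rot: [-3.141, -0.001, 1.571]
contact_force: [1.6, -0.7, 0.2]
grip_width: 0.0611
gripper_force: 0.0
```

```bash
python3 - <<'E'
from h import *
s=manip.get_state();print(s["ee_pos"],s["tool_rot"],s["grip_width"],s["gripper_force"])
plan([(.50,.295,.175,1.407)],step=.055)
E
```

```text
[ 0.50132777 -0.16365503  0.16815946] [-3.14056023e+00 -5.84143926e-04  1.57101926e+00] 0.06112839219800298 0.0
-> (0.5, 0.295, 0.175, 1.407)
{"jaw":100,"offset":[0.051,-0.0001,-0.0008],"roll":0.018},
{"jaw":100,"offset":[0.0509,-0.0011,-0.0008],"roll":0.018},
{"jaw":100,"offset":[0.0509,-0.002,-0.0007],"roll":0.018},
{"jaw":100,"offset":[0.0509,-0.0029,-0.0008],"roll":0.018},
{"jaw":100,"offset":[0.0508,-0.0038,-0.0007],"roll":0.018},
{"jaw":100,"offset":[0.0508,-0.0047,-0.0008],"roll":0.019},
{"jaw":100,"offset":[0.0506,-0.0057,-0.0007],"roll":0.018},
{"jaw":100,"offset":[0.0505,-0.0066,-0.0008],"roll":0.019},
{"jaw":100,"offset":[0.0505,-0.0075,-0.0007],"roll":0.018},
```

move_arm(
  commands=[
    {"jaw":90,"offset":[0.051,0,-0.001],"roll":0.018},
    {"jaw":90,"offset":[0.051,-0.001,-0.001],"roll":0.018},
    {"jaw":90,"offset":[0.051,-0.002,-0.001],"roll":0.018},
    {"jaw":90,"offset":[0.051,-0.003,-0.001],"roll":0.018},
    {"jaw":90,"offset":[0.051,-0.004,-0.001],"roll":0.018},
    {"jaw":90,"offset":[0.051,-0.005,-0.001],"roll":0.018},
    {"jaw":90,"offset":[0.051,-0.006,-0.001],"roll":0.018},
    {"jaw":90,"offset":[0.05,-0.007,0],"roll":0.018},
    {"jaw":90,"offset":[0.05,-0.008,0],"roll":0.018},
    {"jaw":90,"offset":[0,0,0],"roll":0},
  ],
)

```text
time: 17.15
ee_pos: [0.4972, 0.3009, 0.1745]
tool_rot: [-3.141, -0.004, 1.416]
contact_force: [-0.3, -0.0, -0.2]
grip_width: 0.0845
gripper_force: 0.0
```

```bash
python3 - <<'E'
from h import *
import cv2
sc=manip.grab_frame("scene")
s=manip.get_state();print(s["time"],s["ee_pos"],s["tool_rot"],s["joint_pos"])
p=manip.camera_params("wrist");im=manip.grab_frame("wrist");cv2.imwrite("pics/w7.png",im);np.savez("w7.npz",**p)
for x in((.5015,.2955,.107),(.513,.3755,.077)): print(proj(p,np.array(x)))
cv2.imwrite("pics/mix7.png",np.hstack([cv2.resize(im,(400,300)),cv2.resize(sc[200:400,100:500],(400,300))]))
plan([(.501,.2955,s["ee_pos"][2],1.407)])
E
```

```text
17.2 [0.49790133 0.29728518 0.17411187] [-3.14146027e+00 -8.13757560e-04  1.41268098e+00] [-0.27999248  0.60119744 -0.48044611  1.74425833  0.34509769  0.88032689
 -1.06896636]
[325.8657681  251.22182423]
[324.07881376 143.5650867 ]
-> (0.501, 0.2955, np.float64(0.1741118715244134), 1.407)
{"jaw":100,"offset":[0.0008,0.0025,-0.0002],"roll":0.003},
```

View pics/mix7.png

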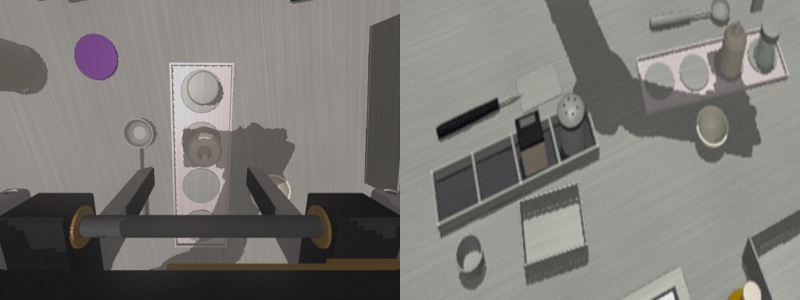

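The tin and dredger stand upright in adjacent pockets. The bottle nozzle is at (328,243) and the shaker cap at (326,139), each about 2–3 mm further along +y than estimated.

move_arm(
  commands=[
    {"jaw":90,"offset":[0.002,0.003,0.035],"roll":0},
    {"jaw":90,"offset":[0,0,0.04],"roll":0},
    {"jaw":90,"offset":[0,0,0.035],"roll":0},
    {"jaw":90,"offset":[0,0,0.023],"roll":0},
    {"jaw":30,"offset":[0,0,0],"roll":0},
    {"jaw":30,"offset":[0,0,0],"roll":0},
    {"jaw":30,"offset":[0,0,0],"roll":0},
    {"jaw":30,"offset":[0,0,0],"roll":0},
    {"jaw":30,"offset":[0,0,0],"roll":0},
    {"jaw":30,"offset":[0,0,0],"roll":0},
  ],
  squeeze=16,
)

```text
time: 18.5
ee_pos: [0.5028, 0.2969, 0.042]
tool_rot: [3.14, -0.001, 1.409]
contact_force: [-0.4, -1.5, 6.0]
grip_width: 0.0497
gripper_force: 16.0
```

```bash
python3 - <<'E'
from h import *
s=manip.get_state();print(s["ee_pos"],s["tool_rot"],s["grip_width"],s["gripper_force"])
plan([(.501,-.2435,.18,1.571)],pos=[*s["ee_pos"][:2],.18],step=.055)
E
```

```text
[0.50281667 0.2968558  0.04200993] [ 3.13999201e+00 -6.65901739e-04  1.40856303e+00] 0.04969041331437624 16.001075026433682
-> (0.501, -0.2435, 0.18, 1.571)
{"jaw":100,"offset":[-0.0534,0.0085,-0],"roll":-0.016},
{"jaw":100,"offset":[-0.0535,0.0077,-0],"roll":-0.016},
{"jaw":100,"offset":[-0.0536,0.0068,-0],"roll":-0.016},
{"jaw":100,"offset":[-0.0537,0.006,-0],"roll":-0.016},
{"jaw":100,"offset":[-0.0538,0.0051,-0],"roll":-0.016},
{"jaw":100,"offset":[-0.0539,0.0043,-0],"roll":-0.016},
{"jaw":100,"offset":[-0.0539,0.0034,-0],"roll":-0.017},
{"jaw":100,"offset":[-0.054,0.0025,-0],"roll":-0.016},
{"jaw":100,"offset":[-0.054,0.0016,-0],"roll":-0.017},
{"jaw":100,"offset":[-0.054,0.0007,-0],"roll":-0.016},
```

Gripped (49.7 mm). I'll lift 0.13 m and carry it across, over the placed containers.

move_arm(
  commands=[
    {"jaw":30,"offset":[0,0,-0.02],"roll":0},
    {"jaw":30,"offset":[0,0,-0.05],"roll":0},
    {"jaw":30,"offset":[0,0,-0.05],"roll":0},
    {"jaw":30,"offset":[-0.03,0.005,-0.01],"roll":-0.016},
    {"jaw":30,"offset":[-0.0535,0.0077,0],"roll":-0.016},
    {"jaw":30,"offset":[-0.0535,0.0068,0],"roll":-0.016},
    {"jaw":30,"offset":[-0.0535,0.006,0],"roll":-0.016},
    {"jaw":30,"offset":[-0.0535,0.005,0],"roll":-0.016},
  ],
)

```text
time: 19.5
ee_pos: [0.5009, 0.0489, 0.1709]
tool_rot: [-3.141, 0.0, 1.49]
contact_force: [0.0, -0.1, -1.2]
grip_width: 0.0497
gripper_force: 16.0
```

move_arm(
  commands=[
    {"jaw":30,"offset":[-0.0535,0.004,0],"roll":-0.016},
    {"jaw":30,"offset":[-0.0535,0.004,0],"roll":-0.016},
    {"jaw":30,"offset":[-0.0535,0.003,0],"roll":-0.016},
    {"jaw":30,"offset":[-0.0535,0.002,0],"roll":-0.016},
    {"jaw":30,"offset":[-0.0535,0.001,0],"roll":-0.016},
    {"jaw":30,"offset":[-0.02,0,0],"roll":0},
    {"jaw":30,"offset":[0,0,0],"roll":0},
    {"jaw":30,"offset":[0,0,0],"roll":0},
  ],
)

```text
time: 20.5
ee_pos: [0.5022, -0.2346, 0.1711]
tool_rot: [3.142, -0.002, 1.572]
contact_force: [-0.3, 0.1, -1.0]
grip_width: 0.0498
gripper_force: 16.0
```

```bash
python3 - <<'E'
from h import *
s=manip.get_state();print(s["ee_pos"],s["tool_rot"],s["grip_width"],s["gripper_force"])
plan([(.501,-.2435,s["ee_pos"][2],1.571)],step=.055)
E
```

```text
[ 0.50223513 -0.2345802   0.17105155] [ 3.14151666e+00 -1.57123414e-03  1.57165589e+00] 0.049760206023008305 15.999994836602127
-> (0.501, -0.2435, np.float64(0.1710515486173502), 1.571)
{"jaw":100,"offset":[-0.0089,-0.0012,-0],"roll":0.001},
```

move_arm(
  commands=[
    {"jaw":30,"offset":[-0.009,-0.001,0.015],"roll":0},
    {"jaw":30,"offset":[0,0,0.04],"roll":0},
    {"jaw":30,"offset":[0,0,0.035],"roll":0},
    {"jaw":30,"offset":[0,0,0.02],"roll":0},
    {"jaw":30,"offset":[0,0,0.012],"roll":0},
    {"jaw":30,"offset":[0,0,0.01],"roll":0},
    {"jaw":30,"offset":[0,0,0],"roll":0},
  ],
)

```text
time: 21.38
ee_pos: [0.5011, -0.246, 0.0388]
tool_rot: [-3.142, -0.0, 1.569]
contact_force: [-0.3, -0.0, -2.5]
grip_width: 0.0494
gripper_force: 16.0
```

move_arm(
  commands=[
    {"jaw":70,"offset":[0,0,0],"roll":0},
    {"jaw":70,"offset":[0,0,0],"roll":0},
    {"jaw":70,"offset":[0,0,0],"roll":0},
    {"jaw":70,"offset":[0,0,-0.02],"roll":0},
    {"jaw":70,"offset":[0,0,-0.05],"roll":0},
    {"jaw":70,"offset":[0,0,-0.06],"roll":0},
  ],
)

```text
time: 22.12
ee_pos: [0.5001, -0.246, 0.1698]
tool_rot: [-3.14, -0.001, 1.569]
contact_force: [1.0, -0.8, -0.0]
grip_width: 0.0658
gripper_force: 0.0
```

```bash
python3 - <<'E'
from h import *
s=manip.get_state();print(s["ee_pos"],s["tool_rot"],s["grip_width"],s["gripper_force"])
plan([(.514,.377,.175,1.407)],step=.057)
E
```

```text
[ 0.50010055 -0.24596773  0.16983059] [-3.13977698e+00 -1.06205512e-03  1.56891748e+00] 0.06579495713020046 0.0
-> (0.514, 0.377, 0.175, 1.407)
{"jaw":100,"offset":[0.0566,0.0012,-0.0005],"roll":0.015},
{"jaw":100,"offset":[0.0567,0.0003,-0.0005],"roll":0.015},
{"jaw":100,"offset":[0.0566,-0.0005,-0.0005],"roll":0.015},
{"jaw":100,"offset":[0.0566,-0.0014,-0.0005],"roll":0.015},
{"jaw":100,"offset":[0.0566,-0.0023,-0.0005],"roll":0.015},
{"jaw":100,"offset":[0.0566,-0.0031,-0.0004],"roll":0.014},
{"jaw":100,"offset":[0.0565,-0.0039,-0.0005],"roll":0.015},
{"jaw":100,"offset":[0.0565,-0.0047,-0.0004],"roll":0.014},
{"jaw":100,"offset":[0.0564,-0.0055,-0.0005],"roll":0.015},
{"jaw":100,"offset":[0.0563,-0.0064,-0.0004],"roll":0.014},
{"jaw":100,"offset":[0.0561,-0.0071,-0.0005],"roll":0.015},
```

move_arm(
  commands=[
    {"jaw":90,"offset":[0.0566,0.001,0],"roll":0.015},
    {"jaw":90,"offset":[0.0566,0,0],"roll":0.015},
    {"jaw":90,"offset":[0.0566,0,0],"roll":0.015},
    {"jaw":90,"offset":[0.0566,-0.001,0],"roll":0.015},
    {"jaw":90,"offset":[0.0566,-0.002,0],"roll":0.015},
    {"jaw":90,"offset":[0.0566,-0.003,0],"roll":0.014},
    {"jaw":90,"offset":[0.0565,-0.004,0],"roll":0.015},
    {"jaw":90,"offset":[0.0565,-0.005,0],"roll":0.014},
    {"jaw":90,"offset":[0.0564,-0.006,0],"roll":0.015},
    {"jaw":90,"offset":[0.0563,-0.006,0],"roll":0.014},
  ],
)

```text
time: 23.38
ee_pos: [0.5139, 0.3218, 0.1693]
tool_rot: [3.141, -0.0, 1.421]
contact_force: [0.6, -0.9, 0.3]
grip_width: 0.0844
gripper_force: 0.0
```

move_arm(
  commands=[
    {"jaw":90,"offset":[0.056,-0.007,0],"roll":0.015},
    {"jaw":90,"offset":[0,0,0],"roll":0},
    {"jaw":90,"offset":[0,0,0],"roll":0},
  ],
)

```text
time: 23.75
ee_pos: [0.5153, 0.3755, 0.1687]
tool_rot: [3.141, 0.002, 1.407]
contact_force: [1.1, -0.3, -0.5]
grip_width: 0.0845
gripper_force: 0.0
```

```bash
python3 - <<'E'
from h import *
import cv2
sc=manip.grab_frame("scene")
s=manip.get_state();print(s["time"],s["ee_pos"],s["tool_rot"],s["joint_pos"])
p=manip.camera_params("wrist");im=manip.grab_frame("wrist");cv2.imwrite("pics/w8.png",im);np.savez("w8.npz",**p)
for x in((.514,.377,.077),): print(proj(p,np.array(x)))
cv2.imwrite("pics/mix8.png",np.hstack([cv2.resize(im,(400,300)),cv2.resize(sc[200:400,100:500],(400,300))]))
plan([(.514,.377,s["ee_pos"][2],1.407)])
E
```

```text
23.8 [0.51573904 0.3745788  0.16877259] [3.14125886e+00 1.84217234e-03 1.40537382e+00] [-0.3963354   0.68645167 -0.47080806  1.58323484  0.36016426  0.96044784
 -1.14978943]
[318.24812248 238.87358192]
-> (0.514, 0.377, np.float64(0.16877259431451822), 1.407)
{"jaw":100,"offset":[0.0024,-0.0024,0.0001],"roll":-0.002},
```

View pics/mix8.png

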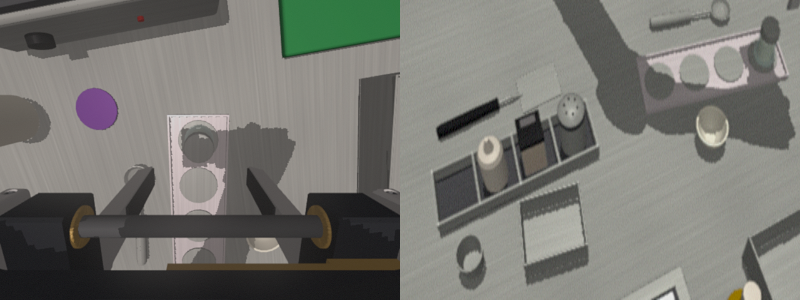

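The bottle stands upright in the third pocket. The shaker cap is at about (320,234), close to the estimate.

move_arm(
  commands=[
    {"jaw":90,"offset":[0.003,-0.002,0.035],"roll":0},
    {"jaw":90,"offset":[0,0,0.035],"roll":0},
    {"jaw":90,"offset":[0,0,0.03],"roll":0},
    {"jaw":90,"offset":[0,0,0.021],"roll":0},
    {"jaw":20,"offset":[0,0,0],"roll":0},
    {"jaw":20,"offset":[0,0,0],"roll":0},
    {"jaw":20,"offset":[0,0,0],"roll":0},
    {"jaw":20,"offset":[0,0,0],"roll":0},
    {"jaw":20,"offset":[0,0,0],"roll":0},
    {"jaw":20,"offset":[0,0,0],"roll":0},
  ],
  squeeze=20,
)

```text
time: 25.1
ee_pos: [0.5142, 0.3801, 0.0486]
tool_rot: [3.141, -0.001, 1.407]
contact_force: [0.6, -0.2, 3.8]
grip_width: 0.0416
gripper_force: 20.0
```

move_arm(
  commands=[
    {"jaw":20,"offset":[0,0,0],"roll":0},
    {"jaw":20,"offset":[0,0,-0.01],"roll":0},
  ],
)

```text
time: 25.35
ee_pos: [0.513, 0.379, 0.0572]
tool_rot: [-3.14, 0.002, 1.407]
contact_force: [1.0, 0.2, -1.9]
grip_width: 0.0414
gripper_force: 20.0
```

```bash
python3 - <<'E'
from h import *
s=manip.get_state();print(s["ee_pos"],s["tool_rot"],s["grip_width"],s["gripper_force"])
plan([(.501,-.3255,.18,1.571)],pos=[*s["ee_pos"][:2],.18],step=.055)
E
```

```text
[0.5130147  0.37901558 0.05723372] [-3.13997876e+00  1.94223331e-03  1.40694679e+00] 0.041356898010595874 19.999851286411285
-> (0.501, -0.3255, 0.18, 1.571)
{"jaw":100,"offset":[-0.0536,0.0079,-0],"roll":-0.013},
{"jaw":100,"offset":[-0.0537,0.0072,-0],"roll":-0.013},
{"jaw":100,"offset":[-0.0538,0.0065,-0],"roll":-0.013},
{"jaw":100,"offset":[-0.0539,0.0058,-0],"roll":-0.013},
{"jaw":100,"offset":[-0.054,0.0051,-0],"roll":-0.012},
{"jaw":100,"offset":[-0.054,0.0045,-0],"roll":-0.013},
{"jaw":100,"offset":[-0.0541,0.0038,-0],"roll":-0.012},
{"jaw":100,"offset":[-0.0541,0.0031,-0],"roll":-0.013},
{"jaw":100,"offset":[-0.0541,0.0025,-0],"roll":-0.012},
{"jaw":100,"offset":[-0.0542,0.0018,-0],"roll":-0.013},
{"jaw":100,"offset":[-0.0542,0.0011,-0],"roll":-0.012},
{"jaw":100,"offset":[-0.0542,0.0004,-0],"roll":-0.013},
{"jaw":100,"offset":[-0.0542,-0.0002,-0],"roll":-0.012},
```

move_arm(
  commands=[
    {"jaw":20,"offset":[0,0,-0.04],"roll":0},
    {"jaw":20,"offset":[0,0,-0.05],"roll":0},
    {"jaw":20,"offset":[0,0,-0.042],"roll":0},
    {"jaw":20,"offset":[-0.03,0.006,0],"roll":-0.013},
    {"jaw":20,"offset":[-0.054,0.0072,0],"roll":-0.013},
    {"jaw":20,"offset":[-0.054,0.0065,0],"roll":-0.013},
    {"jaw":20,"offset":[-0.054,0.0058,0],"roll":-0.013},
    {"jaw":20,"offset":[-0.054,0.0051,0],"roll":-0.013},
  ],
)

```text
time: 26.35
ee_pos: [0.5104, 0.1299, 0.19]
tool_rot: [-3.141, 0.0, 1.472]
contact_force: [1.7, -0.4, -2.2]
grip_width: 0.0413
gripper_force: 20.0
```

move_arm(
  commands=[
    {"jaw":20,"offset":[-0.054,0.0045,0],"roll":-0.013},
    {"jaw":20,"offset":[-0.054,0.0038,0],"roll":-0.013},
    {"jaw":20,"offset":[-0.054,0.0031,0],"roll":-0.013},
    {"jaw":20,"offset":[-0.054,0.0025,0],"roll":-0.013},
    {"jaw":20,"offset":[-0.054,0.0018,0],"roll":-0.013},
    {"jaw":20,"offset":[-0.054,0.0011,0],"roll":-0.012},
    {"jaw":20,"offset":[-0.054,0.0004,0],"roll":-0.012},
    {"jaw":20,"offset":[-0.05,0,0],"roll":-0.012},
    {"jaw":20,"offset":[-0.025,0,0],"roll":0},
    {"jaw":20,"offset":[0,0,0],"roll":0},
  ],
)

```text
time: 27.6
ee_pos: [0.5037, -0.3238, 0.1894]
tool_rot: [-3.141, 0.0, 1.568]
contact_force: [0.3, 0.8, -1.2]
grip_width: 0.0415
gripper_force: 20.0
```

```bash
python3 - <<'E'
from h import *
s=manip.get_state();print(s["ee_pos"],s["tool_rot"],s["grip_width"],s["gripper_force"])
plan([(.501,-.3255,s["ee_pos"][2],1.571)],step=.055)
E
```

```text
[ 0.50372652 -0.32384062  0.18943129] [-3.14056873e+00  1.16917883e-04  1.56845522e+00] 0.04152870431143333 19.999710023403168
-> (0.501, -0.3255, np.float64(0.18943128689348976), 1.571)
{"jaw":100,"offset":[-0.0017,-0.0027,-0],"roll":-0.003},
```

move_arm(
  commands=[
    {"jaw":20,"offset":[-0.0015,-0.002,0.02],"roll":0},
    {"jaw":20,"offset":[0,0,0.04],"roll":0},
    {"jaw":20,"offset":[0,0,0.04],"roll":0},
    {"jaw":20,"offset":[0,0,0.022],"roll":0},
    {"jaw":20,"offset":[0,0,0.012],"roll":0},
    {"jaw":20,"offset":[0,0,0.01],"roll":0},
    {"jaw":20,"offset":[0,0,0],"roll":0},
  ],
)

```text
time: 28.48
ee_pos: [0.503, -0.3227, 0.046]
tool_rot: [-3.141, -0.0, 1.573]
contact_force: [0.2, 0.1, -1.5]
grip_width: 0.0416
gripper_force: 20.0
```

move_arm(
  commands=[
    {"jaw":60,"offset":[0,0,0],"roll":0},
    {"jaw":60,"offset":[0,0,0],"roll":0},
    {"jaw":60,"offset":[0,0,0],"roll":0},
    {"jaw":60,"offset":[0,0,-0.02],"roll":0},
    {"jaw":60,"offset":[0,0,-0.05],"roll":0},
    {"jaw":60,"offset":[0,0,-0.06],"roll":0},
    {"jaw":60,"offset":[0,0,-0.04],"roll":0},
    {"jaw":60,"offset":[-0.05,0,-0.02],"roll":0},
    {"jaw":60,"offset":[-0.05,0,0],"roll":0},
    {"jaw":60,"offset":[0,0,0],"roll":0},
  ],
)

```text
time: 29.72
ee_pos: [0.5011, -0.4285, 0.2356]
tool_rot: [-3.141, 0.003, 1.565]
contact_force: [-0.2, 0.5, 0.1]
grip_width: 0.0565
gripper_force: 0.0
```

```bash
python3 - <<'E'
from h import *
import cv2
s=manip.get_state();print(s["time"],s["ee_pos"])
sc=manip.grab_frame("scene");t=manip.grab_frame("top");w=manip.grab_frame("wrist")
f=lambda i:cv2.resize(i,(400,300))
cv2.imwrite("pics/end.png",np.vstack([np.hstack([f(sc[200:400,100:500]),f(t[140:290,340:540])]),np.hstack([f(w),f(t)])]))
E
```

```text
29.725 [ 0.50105092 -0.42845444  0.23561404]
```

View pics/end.png

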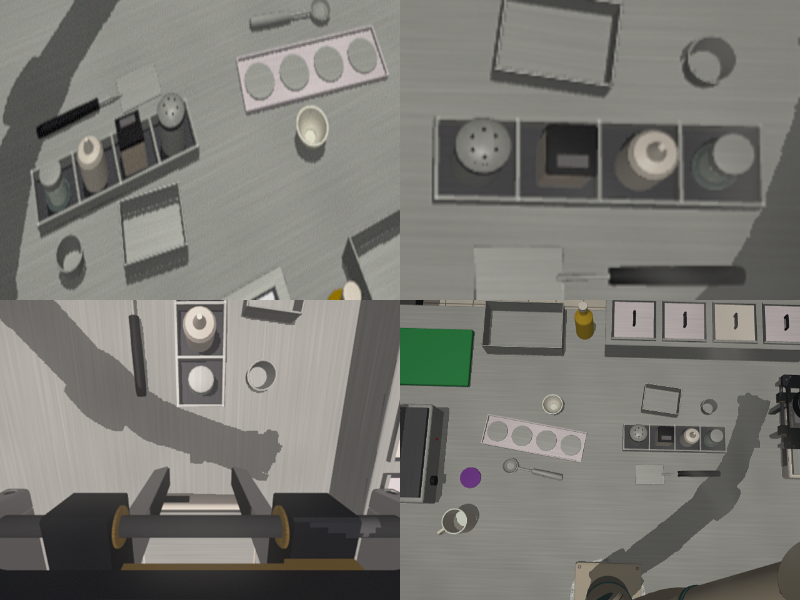

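The end views show the rack, left to right: dredger, tin, bottle, shaker. All four are upright inside their pockets and the tray is empty, so I'm handing in.

```bash
python3 -c "
from cell import manip
print(manip.close_job())"
```

```text
the job is handed in; nothing more can be done
None
```

I moved all four containers and handed the job in at about 30 s; in the final pictures they stand upright in the rack in reverse order, left to right: dredger, spice box, squeeze bottle, salt shaker.

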